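Spring open the plane case and lay out the thumb plane

ROBOT

A 6-joint arm with a two-finger parallel gripper is mounted at the origin on the work surface. World frame = base frame: x ahead of the robot, y to its left, z up, the work surface at z = 0. Lengths are in m, angles in degrees, forces in N, time in s.
With the tool pointing down it reaches from about 0.3 to 0.75 m from the base axis. Payload 8.5 kg.
Tool frame: the origin (TCP) lies on the centre line of the jaws, within the pads' length; the fingertips stand 25 mm ahead of it and the grasp point (between the pads) lies 6 mm ahead of it; z points along the fingers, y is the line along which they close (so a half turn about z gives the same grasp; the last joint's range is limited). The gripper opens to 85 mm and grips with 20 to 120 N. Pads are 22 mm wide; open, the fingers measure 114 mm over their backs; the gripper's body (76 mm by 85 mm) begins 54 mm behind the grasp point. The pads swing forward as they close: fully open they stand 13 mm farther back than shut.
Start: joints at [-85.56, 21.807, 74.336, -0, 83.858, -12.336], TCP at [0.159, -0.527, 0.256] pointing down, gripper open.
Joint ranges: [-178.18, 178.18], [-50.72, 133.34], [12.68, 142.11], [-81.47, 261.47], [9.98, 163.14], [-165.26, 165.26]. Speed limits (degrees/s): [136.94, 136.94, 180, 180, 180, 180].

INTERFACE

Orientations are given as a 3x3 rotation matrix whose columns are the frame's x, y, z axes.
In Python, from rig import telemetry, optics, env gives the robot as it stands.
- The arm moves only by the tool send_rows, never from a script. Its argument "deltas" is a list that holds one entry, the list of rows, each a list of 7 numbers: the shift along the tool's x, y, z in m, then the turn, a rotation vector about the tool's x, y, z in rad, then the opening, from -1 (shut) to 1 (fully open), so that 0 is half open. In form: [[[x, y, z, ax, ay, az, grip], ...]]. A call has 1 to 12 rows; each row shifts and turns the commanded pose from where the row before left it, along the tool's axes as they then stand; what a row does not reach is not made up. A row lasts 1/8 s, in which the tool goes at most 62.5 mm and 10.7 degrees, less where a joint would pass 70% of its speed; a pose out of reach is approached as far as the arm can. A call is refused whole if a number of a shift passes 0.0625 or a number of a turn 0.188, either way. A call with a gripper value outside its range is refused whole. The fingers move at their own pace and stop on an object; "squeeze" is the grip in N (left out, the last holds). Time passes only in rows, so rows that do not move let the fingers close. It gives the time, the measured TCP pose, the force, the opening and the grip force at its end, in the units of the state.
- telemetry.observe(): the state, without advancing time (a new reading comes with each control period).
- optics.get_image(name): name is "scene" or "top"; returns a dict with "image" (400x640x3 uint8, red, green, blue), "range_z" (400x640 float32, m along the optical axis (not along the pixel's ray), 0 where there is no reading), "K" (3x3 intrinsics, pixels), "k1" (the pictures are not rectified: a ray, as slopes to the right and down, at radius r is drawn at 1 + k1 r^2 times it, then the intrinsics apply), "rvec" (rotation vector, rad) and "tvec" (3), from world to camera coordinates, as OpenCV has them. Camera axes: x right, y down, z forward; pixel columns grow to the right and rows downward; lengths in m; the calibration is good to about 2 mm. A picture is of the moment at which its call begins.
- env.close_job(): hands the job in; it is judged then, once.
The state is a dict: "time_s": time; "q": joint angles; "qvel": joint speeds; "joint_efforts": joint torques, N m; "position": TCP position; "tool_rot": TCP orientation; "ft_force": force on the tool from outside, world axes, zero at the start; "wrist_torque": the same for the moment, N m; "grip_width": finger opening in m; "gripper_force": force on a finger pad.
Only numpy, scipy, OpenCV 4.12 (cv2) and the standard library are available. Lean on these libraries where they do the work, as an engineer would, in place of code of your own. Each camera call takes 0.05 s, during which the arm holds its last target. There are 200 camera calls.

TASK

Press the red stud of the latch on the front of the wooden case, gently, as it is easily broken, and let the sprung lid fly fully open by itself without ever touching the lid. Then take the small brass thumb plane out of the case and set it down gently on its sole in the middle of the cork mat, leaving the cake of rosin in the case and everything else on the bench as it was.

Things in the scene. Friction and masses are not known exactly. Their poses are not given: they have to be found in the camera images.
- plane_case: Wooden case fixed to the bench, 170 (x) x 200 (y) x 55 mm, walls and floor 8 mm; a wall at y = 0 along x parts the inside into a +y and a -y well. Origin: centre of its underside; x points from the latch (front) to the lid's hinge (back), z up. Shut, the lid's top is at z = 64 mm. The latch's steel arm sticks out of the front to x = -158 mm at y = 0.
- stud_seat (a point): On the case (x = -145, y = 0, z = 38 mm; 60 mm before the lid's edge): point under the red press stud on its axis, on the arm's upper face at rest. Stud: upright cylinder, diameter 18 mm, screwed to another height in each case: its top is 8 to 26 mm above this point, not measured; find it by touch. Works straight down on a spring: 3 to 4 N at first, 7 to 10 N at release.
- latch_pivot (a point): Pivot of the steel rocker latch on the case's front, 50 mm behind the stud, its axis along the case's y. Pressing the stud down turns the rocker and draws its nose (18 mm wide, top 35 mm above the pivot, 5 mm over the lid's edge) off the lid. It lets go when the stud has gone down about 7 mm from first touch; a hard stop follows at about 10 mm. More than 20 N on latch or case is too much.
- lid: The lid: pale wooden board 170 x 200 x 8 mm. Origin on its hinge at the case's back top edge (case x = 85, z = 55.5 mm); its board runs 170 mm along its own -x, z = 0 to 8 mm. Shut, its axes are the case's; it opens by turning about its +y, up to 1.85 rad (leaning back past upright). A spring opens it in about a second once the latch lets go, and holds it open. Not to be touched.
- thumb_plane: Small brass luthier's plane, loose, about 0.2 kg: sole 60 (x) x 24 (y) x 10 mm, on it a brass block 34 (x) x 24 (y) mm up to z = 34 mm, and a dark wooden wedge, 14 mm wide, rising to z = 48 mm over the -x half. Origin: centre of the sole's underside, z up. Grip it across y. It lies in either well of the case, its length roughly along the case's y, sole on the floor.
- rosin_cake: Amber disc of rosin, diameter 42 mm, 18 mm high, loose in the other well. Origin: centre of its underside. To be left there.
- cork_mat: Square cork mat fixed to the bench, 120 x 120 x 4 mm. Origin: centre of its underside, z up. It lies left or right of the case.
- glue_jar: Glue jar with a yellow cap, diameter 60 mm, 70 mm high, loose; on the side of the case where the mat is not. Origin: centre of its underside. Leave it alone.
- spool_clamp: Wooden spool clamp standing upright, diameter 32 mm, 48 mm high, loose, beside the case. Origin: centre of its underside. Leave it alone.
- screwdriver: Screwdriver lying on the bench, 180 mm long along its x, loose. Leave it alone.
Mind the look-alikes: they are no part of the job. Of the things shaped like the cork_mat, the cork one is meant.

How it is judged (in metres and radians):
On the way, in this order (a step that is already met when the one before it is completed fails the run):
1. the lid has sprung fully open (angle between lid's own z axis and vertical above 1.6 rad), for 0.2 s.
2. the plane has been lifted clear of the case (height (world z) of thumb_plane above 0.075 m), for 0.1 s.
At the end, for the whole second after the job is handed in: The lid stands open (beyond 1.6 rad); the thumb plane rests still and released on its sole on the cork mat, its centre within 30 mm of the mat's centre and upright within 0.1 rad; the rosin cake lies in the case within 20 mm of where it was (angle between lid's own z axis and vertical above 1.6 rad and horizontal distance between thumb_plane and cork_mat below 0.03 m and z of thumb_plane in the frame of cork_mat between 0.001 and 0.008 m and angle between thumb_plane's own z axis and vertical below 0.1 rad and linear speed of thumb_plane below 0.02 m/s and distance of rosin_cake from where it was at the start of the episode below 0.02 m); the robot touches nothing.
It fails at once if the case or its latch was pressed with more than 20 N (contact force between plane_case and the fingers above 20 N or contact force between plane_case and the arm above 20 N).
It fails at once if the robot touched the lid (contact force between lid and the fingers above 0.5 N or contact force between lid and the arm above 0.5 N).
It fails at once if the plane was dropped (faster than 0.6 m/s close to the bench) (height (world z) of thumb_plane below 0.05 m and linear speed of thumb_plane above 0.6 m/s).
It fails at once if a bystander was moved by more than 20 mm (distance of any of glue_jar, spool_clamp, screwdriver, rosin_cake from where it was at the start of the episode above 0.02 m).
It also fails if it takes over 59 s, if anything falls off the work surface, if the arm or the gripper's body presses on something with over 40 N, if the wrist force passes 120 N, or if a joint passes its speed limit or range.

## Working session

There is one attempt and no reset: what is moved stays moved. The work goes in short steps, Python scripts to look and compute and a tool call to move; the robot and the scene stay as the last step left them, time stands still between calls to the robot, and variables do not carry over. Pictures are saved under pics/ and viewed, at most 10 in all, crops included, and the job is handed in when it is done.

Besides the shell and the picture viewer there is one more tool, called after "Request:" as a command line: name --argument value ..., lists and objects as JSON in quotes. send_rows: Moves the arm, as the interface text tells. Its arguments: {"type":"object","properties":{"deltas":{"type":"array"},"squeeze":{"type":"number"}},"required":["deltas"]}

```bash
mkdir -p pics; cat > h.py <<'E'
import numpy as np, cv2
from rig import telemetry, optics, env
def grab(n):
    d=optics.get_image(n); return d
def cam(d):
    R=cv2.Rodrigues(np.array(d["rvec"],float))[0]; t=np.array(d["tvec"],float).ravel(); return R,t
def slopes(d,uv):
    uv=np.atleast_2d(np.array(uv,float)); K=np.array(d["K"]); k=float(d["k1"])
    p=cv2.undistortPoints(uv.reshape(-1,1,2),K,np.array([k,0,0,0,0.])).reshape(-1,2); return p
def onplane(d,uv,z):
    R,t=cam(d); s=slopes(d,uv); C=-R.T@t
    r=np.c_[s,np.ones(len(s))]@R
    return C+r*((z-C[2])/r[:,2])[:,None]
def cloud(d):
    R,t=cam(d); h,w=d["range_z"].shape
    v,u=np.mgrid[:h,:w]; s=slopes(d,np.c_[u.ravel(),v.ravel()]); z=d["range_z"].ravel()
    P=(np.c_[s,np.ones(len(s))]*z[:,None]-t)@R; P[z==0]=np.nan
    return P.reshape(h,w,3)
E
python3 - <<'E'
from h import *
S=telemetry.observe(); print(S["time_s"],S["position"],S["ft_force"])
for n in("scene","top"):
    d=grab(n); np.savez(f"{n}0.npz",**d); cv2.imwrite(f"pics/{n}0.png",d["image"][:,:,::-1]); R,t=cam(d); print(n,-R.T@t,R[2])
E
```

```text
0.0 [ 0.1587112  -0.5263381   0.25570872] [ 0.79694467 -0.21218356  0.59119075]
scene [1.05870057 0.59945745 1.12387179] [-0.41633674 -0.41220797 -0.81040009]
top [0.25097974 0.04026828 1.51220885] [ 0.17066757 -0.00994453 -0.98527848]
```

View pics/scene0.png

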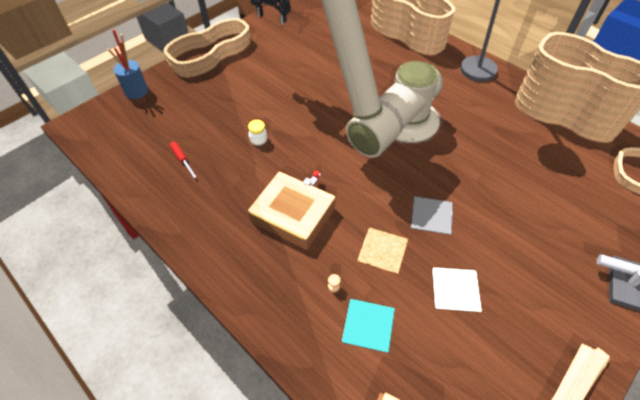

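View pics/top0.png

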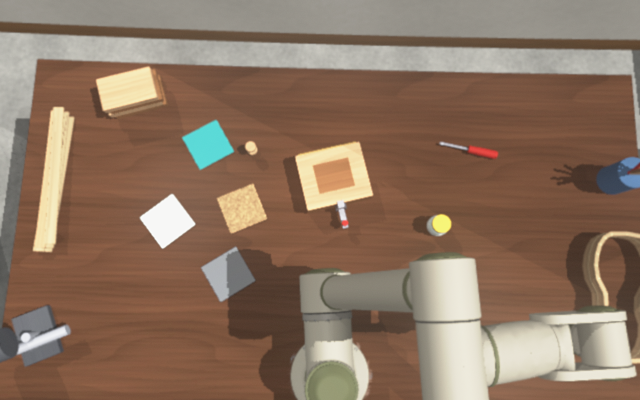

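The scene and top views show:
- **Case:** top px (334,176), with the red stud at its front at top (344,222) and scene (316,175).
- **Mat-shaped things (top px):** cork (242,208), teal (208,145), white (167,220), grey (228,273). The speckled cork one at (242,208) is meant.
- **Case-shaped thing:** a wooden block at (130,90). It has no latch, so it isn't the case.
- **Red things:** the stud at (344,222) and the screwdriver handle at (483,152).

I'll check the case, stud and cork in one crop.

```bash
python3 - <<'E'
from h import *
T=dict(np.load("top0.npz")); S=dict(np.load("scene0.npz"))
a=T["image"][130:250,200:400]; b=S["image"][150:290,240:420]
a=cv2.resize(a,(780,468)[:2] if 0 else (480,288),interpolation=cv2.INTER_CUBIC); b=cv2.resize(b,(480,373)[:2] if 0 else (360,280),interpolation=cv2.INTER_CUBIC)
c=np.zeros((288,840,3),np.uint8);c[:,:480]=a;c[:280,480:]=b
cv2.imwrite("pics/crop1.png",cv2.resize(c,(798,274))[:,:,::-1])
P=cloud(T)
# lid: points at z 0.055..0.07 near the case
def rect(pts): return cv2.minAreaRect((pts[:,:2]*1000).astype(np.float32))
m=np.zeros(P.shape[:2],bool); m[135:215,285:385]=True
q=P[m&(P[...,2]>0.054)&(P[...,2]<0.075)]
print("lid",rect(q),np.median(q[:,2]),len(q))
for n,d,(r0,r1,c0,c1) in(("top",T,(195,240,320,365)),("scene",S,(160,200,295,335))):
    h=cv2.cvtColor(d["image"],cv2.COLOR_RGB2HSV); red=((h[...,0]<8)|(h[...,0]>172))&(h[...,1]>150)&(h[...,2]>130)
    k=np.zeros_like(red);k[r0:r1,c0:c1]=1; v,u=np.nonzero(red&k); print(n,"red",len(u),u.mean(),v.mean(),u.min(),u.max(),v.min(),v.max()); uv=(u.mean(),v.mean())
    Pc=cloud(d)[red&k]; print(np.nanmedian(Pc,0),np.nanmax(Pc[:,2]), onplane(d,uv,0.055))
h=cv2.cvtColor(T["image"],cv2.COLOR_RGB2HSV); g=T["image"].astype(int)
k=np.zeros(g.shape[:2],np.uint8);k[180:238,212:272]=255
k&=((g[...,0]>150)&(g[...,1]>110)).astype(np.uint8)*255
v,u=np.nonzero(k); q=onplane(T,np.c_[u,v],0.004); print("mat",rect(q),len(u))
for n,(r0,r1,c0,c1) in dict(spool=(138,158,240,260),jar=(212,240,422,455)).items():
    q=P[r0:r1,c0:c1].reshape(-1,3); q=q[q[:,2]>0.03]; print(n,np.median(q,0),q[:,2].max())
E
```

```text
lid ((574.7606811523438, -0.4310455322265625), (192.36611938476562, 200.13687133789062), 14.886177062988281) 0.06499604838439477 3783
top red 23 344.7391304347826 222.43478260869566 342 348 221 224
[ 0.44238611 -0.03652229  0.05099349] 0.05808729711726439 [[ 0.44121874 -0.03580731  0.055     ]]
scene red 41 315.609756097561 173.0 312 319 170 178
[ 0.43880474 -0.03709601  0.04881068] 0.059225789784408 [[ 0.4429869  -0.03151044  0.055     ]]
mat ((485.8270568847656, 279.6270446777344), (125.05319213867188, 124.14472198486328), 23.820796966552734) 1614
spool [0.66774268 0.25572126 0.0484166 ] 0.05427420423519529
jar [ 0.44091284 -0.31177422  0.06930468] 0.0823905894875079
```

View pics/crop1.png

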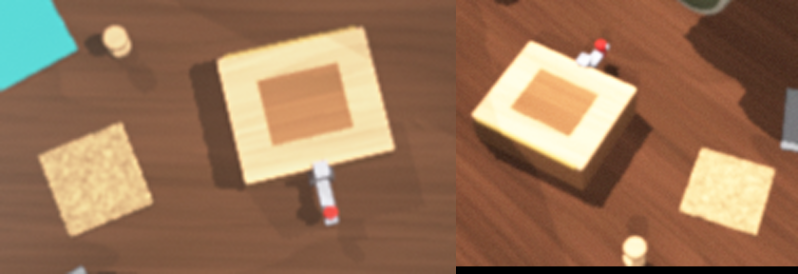

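The crop confirms three things: the case with its steel arm and red stud (crop px (330,213)), the speckled cork mat at (97,180), and the spool at (117,40).

The case yaw is about 15° and the stud is at about (0.442, -0.036). The mat is at about (0.486, 0.280) with yaw 24°. Next I'll plan the approach.

```bash
cat >> h.py <<'E'
from scipy.spatial.transform import Rotation as Rn
def down(yaw): # tool z down, tool x at world yaw
    c,s=np.cos(np.radians(yaw)),np.sin(np.radians(yaw)); x=np.array([c,s,0]); z=np.array([0,0,-1.]); return np.c_[x,np.cross(z,x),z]
def plan(pos,yaw,n=1):
    S=telemetry.observe(); R=np.array(S["tool_rot"]).reshape(3,3); p=np.array(S["position"])
    x=R[:,0]; print("t",S["time_s"],"pos",p.round(4),"xyaw",np.degrees(np.arctan2(x[1],x[0])).round(2),"tz",R[:,2].round(3),"q",np.round(S["q"],1),"ft",np.round(S["ft_force"],2),"w",S["grip_width"],"gf",S["gripper_force"])
    rv=Rn.from_matrix(R.T@down(yaw)).as_rotvec(); d=R.T@(np.array(pos)-p)
    print("tool shift",d.round(4),"turn",rv.round(4),"| world shift",(np.array(pos)-p).round(4))
E
python3 - <<'E'
from h import *
plan([.442,-.036,.18],14.9); plan([.442,-.036,.18],-165.1)
E
```

```text
t 0.1 pos [ 0.1587 -0.5264  0.2558] xyaw 16.78 tz [-0.     0.001 -1.   ] q [-85.6  21.8  74.4  -0.   83.9 -12.3] ft [-0.38  0.09  0.57] w 0.0853968001971885 gf 0.0
tool shift [ 0.4127 -0.3876  0.0764] turn [-0.0013 -0.0002  0.0327] | world shift [ 0.2833  0.4904 -0.0758]
t 0.1 pos [ 0.1587 -0.5264  0.2558] xyaw 16.78 tz [-0.     0.001 -1.   ] q [-85.6  21.8  74.4  -0.   83.9 -12.3] ft [-0.38  0.09  0.57] w 0.0853968001971885 gf 0.0
tool shift [ 0.4127 -0.3876  0.0764] turn [ 4.0000e-04 -2.0000e-03 -3.1088e+00] | world shift [ 0.2833  0.4904 -0.0758]
```

Request:
send_rows --deltas '[[[0.034,-0.032,0.002,0,0,0.003,-1],[0.034,-0.032,0.002,0,0,0.003,-1],[0.034,-0.032,0.002,0,0,0.003,-1],[0.034,-0.032,0.002,0,0,0.003,-1],[0.034,-0.032,0.002,0,0,0.003,-1],[0.034,-0.032,0.002,0,0,0.003,-1],[0.034,-0.032,0.002,0,0,0.003,-1],[0.034,-0.032,0.002,0,0,0.003,-1],[0.034,-0.032,0.002,0,0,0.003,-1],[0.034,-0.032,0.002,0,0,0.003,-1],[0.034,-0.032,0.002,0,0,0.003,-1],[0.034,-0.032,0.002,0,0,0,-1]]]'

```text
time_s: 1.6
position: [0.447, -0.0444, 0.2321]
tool_rot: [[0.966, 0.257, -0.0], [0.257, -0.966, 0.0], [-0.0, -0.0, -1.0]]
ft_force: [0.4, 0.5, 0.5]
grip_width: -0.0001
gripper_force: 0.0
```

Request:
send_rows --deltas '[[[-0.003,-0.009,0.03,0,0,0,-1],[0,0,0.03,0,0,0,-1],[0,0,0.03,0,0,0,-1],[0,0,0.022,0,0,0,-1],[0,0,0,0,0,0,-1],[0,0,0,0,0,0,-1]]]'

```text
time_s: 2.35
position: [0.4416, -0.0381, 0.121]
tool_rot: [[0.966, 0.257, 0.001], [0.257, -0.966, -0.0], [0.001, 0.001, -1.0]]
ft_force: [-0.1, -0.3, -0.2]
grip_width: 0.0
gripper_force: 0.0
```

```bash
python3 - <<'E'
from h import *
plan([.442,-.036,.1],14.9)
d=grab("scene"); T=grab("top")
c=np.hstack([cv2.resize(d["image"][120:220,260:370],(396,360),interpolation=cv2.INTER_CUBIC),cv2.resize(T["image"][160:260,290:400],(396,360),interpolation=cv2.INTER_CUBIC)])
cv2.imwrite("pics/c2.png",c[:,:,::-1])
E
```

```text
t 2.35 pos [ 0.4416 -0.0381  0.121 ] xyaw 14.88 tz [ 0.001 -0.    -1.   ] q [-20.3  20.8 102.5   0.   56.6  54.8] ft [-0.11 -0.34 -0.23] w 3.6318104737700406e-05 gf 0.0
tool shift [ 0.0009 -0.0019  0.021 ] turn [ 0.0006 -0.0008 -0.0003] | world shift [ 0.0004  0.0021 -0.021 ]
```

View pics/c2.png

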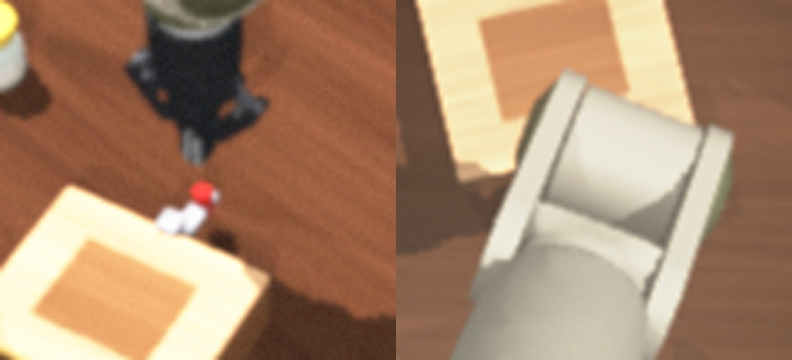

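The left crop shows the closed fingertips (195,155) right above the red stud (203,192). The right crop shows the wrist overhanging the lid's edge, so I'll check its clearance against the lid's sweep.

```bash
python3 - <<'E'
from h import *
c,s=np.cos(np.radians(14.9)),np.sin(np.radians(14.9))
o=np.array([.442,-.036])+.145*np.array([c,s]); print("case",o)
for n in("scene","top"):
    P=cloud(grab(n)).reshape(-1,3); P=P[~np.isnan(P).any(1)]
    q=P[:,:2]-o; x=q[:,0]*c+q[:,1]*s; y=-q[:,0]*s+q[:,1]*c; z=P[:,2]
    k=(z>.09)&(abs(y)<.11)&(x>-.16)&(z<.45)&(x<.2)
    r=np.hypot(x-.085,z-.0555)
    i=np.argsort(r[k])[:300:30]; print(n,k.sum(),r[k].min()); print(np.c_[x,y,z,r][k][i].round(3))
    for a in np.arange(.1,.44,.04):
        b=k&(z>=a)&(z<a+.04)
        if b.any(): print(a.round(2),"xmax",x[b].max().round(3),"y",y[b].min().round(3),y[b].max().round(3))
E
```

```text
case [0.58212453 0.00128426]
scene 3021 0.22508009711040577
[[-0.135  0.001  0.105  0.225]
 [-0.135 -0.006  0.128  0.232]
 [-0.14   0.009  0.128  0.236]
 [-0.136  0.028  0.146  0.239]
 [-0.133 -0.004  0.158  0.241]
 [-0.139 -0.025  0.15   0.243]
 [-0.128 -0.011  0.176  0.245]
 [-0.136 -0.04   0.167  0.248]
 [-0.13  -0.018  0.184  0.25 ]
 [-0.136  0.052  0.176  0.252]]
0.1 xmax -0.132 y -0.024 0.013
0.14 xmax -0.127 y -0.056 0.053
0.18 xmax -0.124 y -0.063 0.061
0.22 xmax -0.107 y -0.032 0.038
0.26 xmax -0.105 y -0.031 0.036
0.3 xmax -0.078 y -0.069 0.077
0.34 xmax -0.073 y -0.077 0.082
0.38 xmax -0.081 y -0.07 0.083
0.42 xmax -0.128 y 0.047 0.083
top 1268 0.2537588487959181
[[-0.134  0.046  0.184  0.254]
 [-0.08   0.023  0.38   0.364]
 [-0.088  0.016  0.382  0.37 ]
 [-0.122  0.065  0.366  0.374]
 [-0.104  0.01   0.382  0.378]
 [-0.118 -0.023  0.376  0.38 ]
 [-0.102  0.012  0.389  0.382]
 [-0.109  0.002  0.387  0.384]
 [-0.114  0.053  0.386  0.386]
 [-0.128  0.061  0.38   0.388]]
0.18 xmax -0.134 y 0.046 0.046
0.3 xmax -0.091 y 0.012 0.053
0.34 xmax -0.076 y -0.073 0.067
0.38 xmax -0.081 y -0.069 0.06
0.42 xmax -0.129 y 0.045 0.079
```

Request:
send_rows --deltas '[[[0.001,-0.002,0.014,0,0,0,-1],[0,0,0.01,0,0,0,-1],[0,0,0.004,0,0,0,-1],[0,0,0,0,0,0,-1],[0,0,0,0,0,0,-1]]]'

```text
time_s: 3.18
position: [0.4419, -0.0358, 0.0926]
tool_rot: [[0.966, 0.257, 0.001], [0.257, -0.966, -0.0], [0.0, 0.0, -1.0]]
ft_force: [0.6, -0.7, -0.3]
grip_width: -0.0
gripper_force: 0.0
```

Request:
send_rows --deltas '[[[0,0,0.002,0,0,0,-1],[0,0,0.001,0,0,0,-1],[0,0,0.001,0,0,0,-1],[0,0,0,0,0,0,-1],[0,0,0,0,0,0,-1]]]'

```text
time_s: 3.8
position: [0.4418, -0.0358, 0.0883]
tool_rot: [[0.966, 0.257, 0.0], [0.257, -0.966, 0.0], [0.0, 0.0, -1.0]]
ft_force: [0.1, -0.2, 0.0]
grip_width: 0.0002
gripper_force: 0.0
```

Request:
send_rows --deltas '[[[0,0,0.002,0,0,0,-1],[0,0,0.001,0,0,0,-1],[0,0,0,0,0,0,-1],[0,0,0,0,0,0,-1]]]'

```text
time_s: 4.3
position: [0.4418, -0.0358, 0.0853]
tool_rot: [[0.966, 0.257, 0.0], [0.257, -0.966, 0.0], [0.0, -0.0, -1.0]]
ft_force: [1.3, 0.8, 0.1]
grip_width: -0.0003
gripper_force: 0.0
```

Tip z is about 0.060 with no contact yet. I'll continue in small steps.

Request:
send_rows --deltas '[[[0,0,0.002,0,0,0,-1],[0,0,0.001,0,0,0,-1],[0,0,0,0,0,0,-1],[0,0,0,0,0,0,-1]]]'

```text
time_s: 4.8
position: [0.4417, -0.0357, 0.0823]
tool_rot: [[0.966, 0.257, 0.0], [0.257, -0.966, -0.0], [0.0, 0.0, -1.0]]
ft_force: [0.9, 0.9, -0.7]
grip_width: 0.0001
gripper_force: 0.0
```

Request:
send_rows --deltas '[[[0,0,0.002,0,0,0,-1],[0,0,0.001,0,0,0,-1],[0,0,0,0,0,0,-1],[0,0,0,0,0,0,-1]]]'

```text
time_s: 5.3
position: [0.4418, -0.0357, 0.0793]
tool_rot: [[0.966, 0.257, 0.0], [0.257, -0.966, 0.0], [0.0, -0.0, -1.0]]
ft_force: [-0.8, -1.0, 0.4]
grip_width: -0.0003
gripper_force: 0.0
```

Request:
send_rows --deltas '[[[0,0,0.002,0,0,0,-1],[0,0,0.001,0,0,0,-1],[0,0,0,0,0,0,-1],[0,0,0,0,0,0,-1]]]'

```text
time_s: 5.8
position: [0.4416, -0.0358, 0.0763]
tool_rot: [[0.966, 0.257, -0.0], [0.257, -0.966, -0.0], [-0.0, -0.0, -1.0]]
ft_force: [-2.5, -0.9, 2.2]
grip_width: -0.0001
gripper_force: 1.3
```

Request:
send_rows --deltas '[[[0,0,0.002,0,0,0,-1],[0,0,0,0,0,0,-1],[0,0,0,0,0,0,-1]]]'

```text
time_s: 6.18
position: [0.4415, -0.0358, 0.0743]
tool_rot: [[0.966, 0.257, -0.0], [0.257, -0.966, -0.0], [-0.0, -0.0, -1.0]]
ft_force: [-3.3, -0.1, 4.1]
grip_width: -0.0
gripper_force: 2.2
```

Request:
send_rows --deltas '[[[0,0,0.002,0,0,0,-1],[0,0,0,0,0,0,-1],[0,0,0,0,0,0,-1]]]'

```text
time_s: 6.55
position: [0.4414, -0.0357, 0.0723]
tool_rot: [[0.966, 0.257, -0.001], [0.257, -0.966, -0.0], [-0.001, -0.0, -1.0]]
ft_force: [-3.7, -1.3, 6.9]
grip_width: 0.0003
gripper_force: 2.9
```

Request:
send_rows --deltas '[[[0,0,0.0015,0,0,0,-1],[0,0,0,0,0,0,-1],[0,0,0,0,0,0,-1]]]'

```text
time_s: 6.92
position: [0.4414, -0.0357, 0.0709]
tool_rot: [[0.966, 0.257, -0.001], [0.257, -0.966, -0.0], [-0.001, -0.0, -1.0]]
ft_force: [-5.5, -1.6, 6.6]
grip_width: 0.0
gripper_force: 3.4
```

```bash
python3 - <<'E'
from h import *
plan([.442,-.036,.1],14.9)
cv2.imwrite("pics/c3.png",cv2.resize(grab("scene")["image"][100:280,200:420],(660,540))[:,:,::-1])
E
```

```text
t 6.925 pos [ 0.4414 -0.0357  0.0709] xyaw 14.9 tz [-0.001 -0.    -1.   ] q [-20.   25.8 105.9  -0.   48.3  55.1] ft [-5.51 -1.57  6.59] w 4.612264309991388e-05 gf 3.379519209265709
tool shift [ 0.0005  0.0004 -0.0291] turn [-0.0002  0.0009 -0.0001] | world shift [ 0.0006 -0.0003  0.0291]
```

View pics/c3.png

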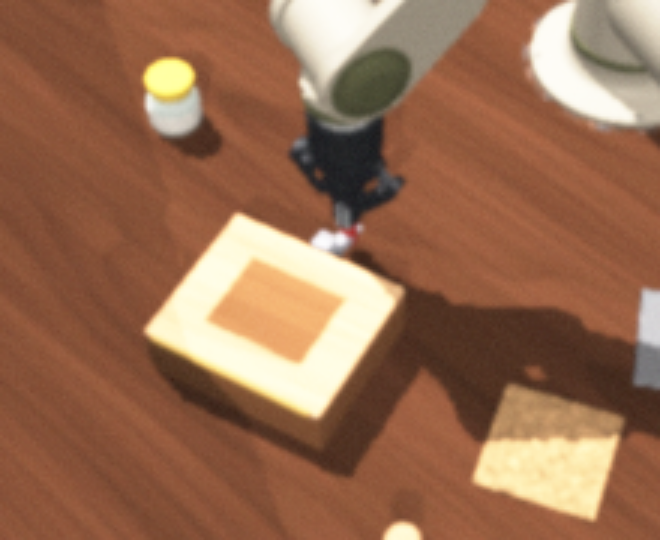

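The fingertips press the stud (px (345,230)) and the lid is still shut, so I'll continue gently.

Request:
send_rows --deltas '[[[-0.0005,0,0.001,0,0,0,-1],[0,0,0,0,0,0,-1],[0,0,0,0,0,0,-1]]]'

```text
time_s: 7.35
position: [0.4411, -0.0358, 0.07]
tool_rot: [[0.966, 0.257, -0.0], [0.257, -0.966, -0.0], [-0.0, -0.0, -1.0]]
ft_force: [-3.5, -1.2, 7.8]
grip_width: 0.0001
gripper_force: 3.9
```

Request:
send_rows --deltas '[[[-0.0005,0,0.001,0,0,0,-1],[0,0,0,0,0,0,-1],[0,0,0,0,0,0,-1]]]'

```text
time_s: 7.72
position: [0.4409, -0.036, 0.0691]
tool_rot: [[0.966, 0.257, 0.001], [0.257, -0.966, -0.0], [0.001, 0.0, -1.0]]
ft_force: [-2.8, -0.4, 8.0]
grip_width: 0.0
gripper_force: 4.0
```

```bash
cat >> h.py <<'E'
def lidup():
    T=grab("scene"); P=cloud(T)[:,:,:]; c,s=np.cos(np.radians(14.9)),np.sin(np.radians(14.9))
    q=P[...,:2]-[.582,.001]; x=q[...,0]*c+q[...,1]*s; y=-q[...,0]*s+q[...,1]*c
    k=(abs(y)<.09)&(x>-.06)&(x<.2)&(P[...,2]>.08); print("lid-high pts",k.sum(), x[k].min() if k.any() else "")
E
python3 -c "
from h import *
lidup()"
```

```text
lid-high pts 812 0.09801223942536962
```

The lid seems to be open. I'll lift off the stud, raise the arm and look.

Request:
send_rows --deltas '[[[0,0,-0.002,0,0,0,-1],[0,0,-0.01,0,0,0,-1],[0,0,-0.03,0,0,0,-1],[-0.02,0,-0.04,0,0,0,-1],[-0.04,0,-0.04,0,0,0,-1],[-0.04,0.02,-0.04,0,0,0,1],[-0.03,0.04,-0.03,0,0,0,1],[0,0.04,0,0,0,0,1],[0,0.04,0,0,0,0,1],[0,0,0,0,0,0,1]]]'

```text
time_s: 9.02
position: [0.3513, -0.2065, 0.2607]
tool_rot: [[0.967, 0.254, 0.0], [0.254, -0.967, 0.0], [0.0, -0.0, -1.0]]
ft_force: [-0.0, 1.0, 0.4]
grip_width: 0.0851
gripper_force: 0.0
```

```bash
python3 - <<'E'
from h import *
lidup(); T=grab("top"); np.savez("top1.npz",**T); d=grab("scene"); np.savez("scene1.npz",**d)
c=np.hstack([cv2.resize(T["image"][120:240,270:400],(390,360),interpolation=cv2.INTER_CUBIC),cv2.resize(d["image"][130:260,230:360],(360,360),interpolation=cv2.INTER_CUBIC)])
cv2.imwrite("pics/c4.png",c[:,:,::-1])
E
```

```text
lid-high pts 812 0.09765971157665461
```

View pics/c4.png

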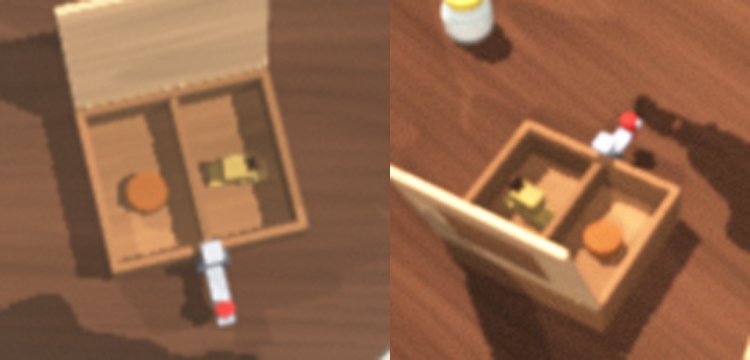

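The lid stands open. The plane lies in the -y well (crop px (235,170)) with its dark wedge towards the case's -y. The rosin is in the +y well at (147,192). Now I'll measure the plane.

```bash
python3 - <<'E'
from h import *
T=dict(np.load("top1.npz")); S=dict(np.load("scene1.npz"))
c,s=np.cos(np.radians(14.9)),np.sin(np.radians(14.9)); o=np.array([.582,.001])
def tocase(P): q=P[...,:2]-o; return np.stack([q[...,0]*c+q[...,1]*s,-q[...,0]*s+q[...,1]*c],-1)
for n,d in(("top",T),("scene",S)):
    P=cloud(d); q=tocase(P); z=P[...,2]
    ins=(abs(q[...,0])<.074)&(q[...,1]>-.088)&(q[...,1]<-.008)
    for zl,zh in((.025,.07),(.034,.046),(.046,.07)):
        k=ins&(z>zl)&(z<zh); p=P[k]; 
        if len(p)<4: continue
        print(n,zl,len(p),"w",np.median(p,0).round(4),"case",np.median(q[k],0).round(4),"x",q[k][:,0].min().round(3),q[k][:,0].max().round(3),"y",q[k][:,1].min().round(3),q[k][:,1].max().round(3),cv2.minAreaRect((p[:,:2]*1000).astype(np.float32)))
    h=cv2.cvtColor(d["image"],cv2.COLOR_RGB2HSV); floor=ins
    br=ins&(h[...,0]>=20)&(h[...,0]<=35)&(h[...,1]>90)&(h[...,2]>70)
    v,u=np.nonzero(br); print("brass",len(u),u.mean(),v.mean(),u.min(),u.max(),v.min(),v.max())
    if len(u): print(cv2.minAreaRect((onplane(d,np.c_[u,v],.03)[:,:2]*1000).astype(np.float32)))
# case front/side walls rim for checking case frame
P=cloud(T); k=np.zeros(P.shape[:2],bool); k[140:212,290:378]=1
k&=(P[...,2]>.048)&(P[...,2]<.062); q=tocase(P)[k]; k2=(q[:,0]<.08)&(q[:,0]>-.1); q=q[k2]; print("rim y",np.percentile(q[:,1],[1,99]),"xmin",np.percentile(q[:,0],[1]))
E
```

```text
top 0.025 112 w [ 0.586  -0.0491  0.0432] case [-0.0101 -0.0488] x -0.02 0.006 y -0.07 -0.023 ((587.2924194335938, -45.68010711669922), (24.33554458618164, 49.120384216308594), 9.20448112487793)
top 0.034 69 w [ 0.5856 -0.047   0.0423] case [-0.0091 -0.0468] x -0.02 0.006 y -0.065 -0.031 ((587.6414794921875, -47.88074493408203), (24.134511947631836, 33.94279479980469), 8.436104774475098)
top 0.046 31 w [ 0.588  -0.0612  0.0516] case [-0.0091 -0.0618] x -0.017 0.002 y -0.07 -0.034 ((587.1983642578125, -52.16246795654297), (17.244359970092773, 36.332550048828125), 9.364546775817871)
brass 56 347.92857142857144 176.03571428571428 341 356 172 180
((589.1260375976562, -45.584144592285156), (23.481800079345703, 46.40919876098633), 5.614232063293457)
scene 0.025 124 w [ 0.5903 -0.0473  0.0419] case [-0.0042 -0.0484] x -0.023 0.007 y -0.07 -0.03 ((587.4193725585938, -48.734397888183594), (25.401090621948242, 39.30646896362305), 2.5351402759552)
scene 0.034 72 w [ 0.5896 -0.0443  0.041 ] case [-0.003  -0.0457] x -0.023 0.007 y -0.066 -0.03 ((587.1104736328125, -46.45201873779297), (25.67729949951172, 33.87846755981445), 4.779852390289307)
scene 0.046 31 w [ 0.5904 -0.0599  0.0501] case [-0.0077 -0.061 ] x -0.018 0.0 y -0.07 -0.033 ((587.8964233398438, -50.866973876953125), (17.301279067993164, 35.16183090209961), 4.316517353057861)
brass 46 279.9130434782609 201.04347826086956 275 284 197 214
((597.4666748046875, -38.05199432373047), (62.46611022949219, 24.55575180053711), 37.04216766357422)
rim y [-0.09927725  0.09999657] xmin [-0.09395749]
```

Request:
send_rows --deltas '[[[0,0,0,0,0,-0.18,0.4],[0,0,0,0,0,-0.18,0.4],[0,0,0,0,0,-0.18,0.4],[0,0,0,0,0,-0.18,0.4],[0,0,0,0,0,-0.18,0.4],[0,0,0,0,0,-0.18,0.4],[0,0,0,0,0,-0.18,0.4],[0,0,0,0,0,-0.176,0.4],[0,0,0,0,0,0,0.4]]]'

```text
time_s: 10.3
position: [0.351, -0.2037, 0.261]
tool_rot: [[-0.124, 0.992, 0.0], [0.992, 0.124, -0.0], [-0.0, 0.0, -1.0]]
ft_force: [-0.2, 0.3, 0.5]
grip_width: 0.06
gripper_force: 0.0
```

```bash
python3 -c "
from h import *
plan([.5875,-.047,.17],97)"
```

```text
t 10.3 pos [ 0.351  -0.2037  0.261 ] xyaw 97.14 tz [ 0. -0. -1.] q [-47.    6.9  94.4   0.   78.7 -54.1] ft [-0.24  0.27  0.49] w 0.05997834971214595 gf 0.0
tool shift [0.1261 0.2541 0.0911] turn [0.0002 0.     0.0024] | world shift [ 0.2365  0.1567 -0.091 ]
```

Request:
send_rows --deltas '[[[0.016,0.032,0.006,0,0,0,0.4],[0.016,0.032,0.006,0,0,0,0.4],[0.016,0.032,0.008,0,0,0,0.4],[0.016,0.032,0.01,0,0,0,0.4],[0.016,0.032,0.015,0,0,0,0.4],[0.016,0.032,0.015,0,0,0,0.4],[0.015,0.032,0.015,0,0,0,0.4],[0.015,0.03,0.015,0,0,0,0.4],[0,0,0,0,0,0,0.4],[0,0,0,0,0,0,0.4]]]'

```text
time_s: 11.55
position: [0.587, -0.0479, 0.1712]
tool_rot: [[-0.123, 0.992, -0.0], [0.992, 0.123, -0.0], [-0.0, -0.0, -1.0]]
ft_force: [-0.5, -0.2, -0.3]
grip_width: 0.0599
gripper_force: 0.0
```

```bash
python3 - <<'E'
from h import *
plan([.5875,-.047,.039],97)
d=grab("scene")
cv2.imwrite("pics/c5.png",cv2.resize(d["image"][110:260,220:370],(600,600),interpolation=cv2.INTER_CUBIC)[:,:,::-1])
E
```

```text
t 11.55 pos [ 0.587  -0.0479  0.1712] xyaw 97.07 tz [-0. -0. -1.] q [-16.2  29.7  75.7  -0.   74.5 -23.2] ft [-0.52 -0.2  -0.26] w 0.05987827775810045 gf 0.0
tool shift [0.0008 0.0007 0.1322] turn [-0.0002  0.0001  0.0013] | world shift [ 0.0005  0.0009 -0.1322]
```

View pics/c5.png

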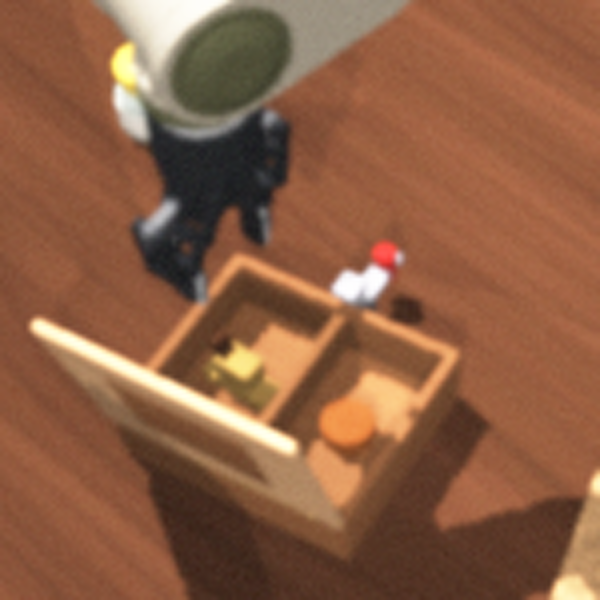

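The open jaws (200,240) straddle the plane (235,365) and the lid is clear, so I'll descend.

Request:
send_rows --deltas '[[[0.001,0.001,0.03,0,0,0,0.4],[0,0,0.03,0,0,0,0.4],[0,0,0.025,0,0,0,0.4],[0,0,0.02,0,0,0,0.4],[0,0,0.015,0,0,0,0.4],[0,0,0.01,0,0,0,0.4],[0,0,0,0,0,0,0.4],[0,0,0,0,0,0,0.4]]]'

```text
time_s: 12.6
position: [0.5886, -0.047, 0.0415]
tool_rot: [[-0.125, 0.992, 0.001], [0.992, 0.125, -0.0], [-0.0, 0.001, -1.0]]
ft_force: [0.6, 0.2, -0.4]
grip_width: 0.0602
gripper_force: 0.0
```

Request:
send_rows --deltas '[[[0,-0.001,0.003,0,0,0,0.4],[0,0,0,0,0,0,0],[0,0,0,0,0,0,-0.2],[0,0,0,0,0,0,-0.4],[0,0,0,0,0,0,-0.6],[0,0,0,0,0,0,-1],[0,0,0,0,0,0,-1],[0,0,0,0,0,0,-1],[0,0,0,0,0,0,-1]]]' --squeeze 35

```text
time_s: 13.72
position: [0.5874, -0.047, 0.038]
tool_rot: [[-0.125, 0.992, 0.0], [0.992, 0.125, -0.0], [-0.0, 0.0, -1.0]]
ft_force: [-0.2, 0.1, 5.1]
grip_width: 0.0236
gripper_force: 35.7
```

Request:
send_rows --deltas '[[[0,0,-0.005,0,0,0,-1],[0,0,-0.01,0,0,0,-1],[0,0,-0.02,0,0,0,-1],[0,0,-0.025,0,0,0,-1],[0,0,-0.025,0,0,0,-1],[0,0,-0.025,0,0,0,-1],[0,0,-0.02,0,0,0,-1],[0,0,0,0,0,0,-1],[0,0,0,0,0,0,-1]]]'

```text
time_s: 14.85
position: [0.5868, -0.0469, 0.167]
tool_rot: [[-0.125, 0.992, -0.001], [0.992, 0.125, 0.0], [0.001, -0.001, -1.0]]
ft_force: [-0.0, -0.0, -1.6]
grip_width: 0.0235
gripper_force: 35.1
```

```bash
python3 - <<'E'
from h import *
plan([.486,.280,.168],97)
d=grab("scene"); P=cloud(d)
S=telemetry.observe(); p=np.array(S["position"])
h=cv2.cvtColor(d["image"],cv2.COLOR_RGB2HSV)
q=P-p; k=(abs(q[...,0])<.05)&(abs(q[...,1])<.05)&(q[...,2]<0.02)&(q[...,2]>-.08)&(h[...,0]>=18)&(h[...,0]<=35)&(h[...,1]>90)
print(k.sum(),P[k].min(0),P[k].max(0))
print("floor z check",np.median(P[k],0))
cv2.imwrite("pics/c6.png",cv2.resize(d["image"][110:260,220:370],(600,600),interpolation=cv2.INTER_CUBIC)[:,:,::-1])
E
```

```text
t 14.85 pos [ 0.5868 -0.0469  0.167 ] xyaw 97.16 tz [-0.001  0.    -1.   ] q [-16.1  30.   76.   -0.   74.1 -23.2] ft [-0.04 -0.05 -1.57] w 0.023515989886613978 gf 35.098024662584066
tool shift [ 0.3369 -0.0593 -0.0007] turn [-0.0014 -0.0006  0.0028] | world shift [-0.1008  0.3269  0.001 ]
114 [ 0.57360978 -0.05307394  0.13890014] [ 0.59787753 -0.01644986  0.17921892]
floor z check [ 0.58497292 -0.03090184  0.15876962]
```

View pics/c6.png

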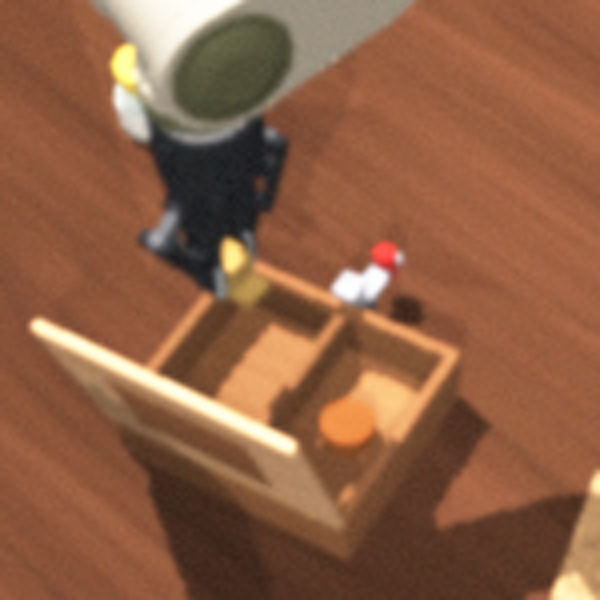

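The plane hangs in the jaws (240,275) and the rosin is still in place. I'll carry it to the mat.

Request:
send_rows --deltas '[[[0.02,-0.004,0,0,0,0,-1],[0.037,-0.007,0,0,0,0,-1],[0.04,-0.007,0,0,0,0,-1],[0.04,-0.007,0,0,0,0,-1],[0.04,-0.007,0,0,0,0,-1],[0.04,-0.007,0,0,0,0,-1],[0.04,-0.007,0,0,0,0,-1],[0.04,-0.007,0,0,0,0,-1],[0.025,-0.005,0,0,0,0,-1],[0.015,-0.001,0,0,0,0,-1],[0,0,0,0,0,0,-1],[0,0,0,0,0,0,-1]]]'

```text
time_s: 16.4
position: [0.487, 0.2794, 0.1677]
tool_rot: [[-0.124, 0.992, -0.0], [0.992, 0.124, -0.0], [-0.0, -0.0, -1.0]]
ft_force: [-0.3, 0.5, -3.0]
grip_width: 0.0232
gripper_force: 35.1
```

```bash
python3 - <<'E'
from h import *
plan([.486,.280,.042],97)
d=grab("scene"); P=cloud(d)
S=telemetry.observe(); p=np.array(S["position"])
h=cv2.cvtColor(d["image"],cv2.COLOR_RGB2HSV)
q=P-p; k=(abs(q[...,0])<.05)&(abs(q[...,1])<.05)&(q[...,2]<0.02)&(q[...,2]>-.08)&(h[...,1]>60)
print(k.sum(),(P[k].min(0)-p).round(3),(P[k].max(0)-p).round(3))
cv2.imwrite("pics/c7.png",cv2.resize(d["image"][130:280,300:450],(600,600),interpolation=cv2.INTER_CUBIC)[:,:,::-1])
E
```

```text
t 16.4 pos [0.487  0.2794 0.1677] xyaw 97.13 tz [-0. -0. -1.] q [17.8 27.4 80.6 -0.  72.  10.6] ft [-0.33  0.55 -3.  ] w 0.023207756098212646 gf 35.098612289875746
tool shift [ 0.0008 -0.0008  0.1257] turn [-0.0002  0.0003  0.0022] | world shift [-0.001   0.0006 -0.1257]
118 [-0.022 -0.029 -0.032] [0.024 0.031 0.018]
```

View pics/c7.png

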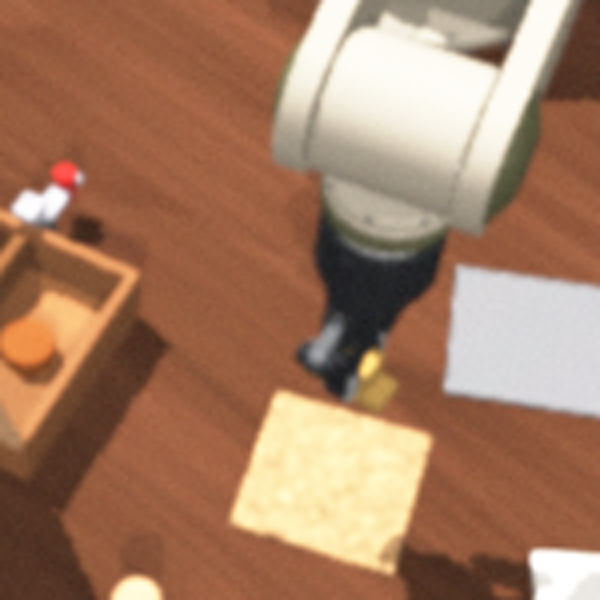

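The plane hangs level, centred in the jaws (370,380) above the cork (335,480, allowing for parallax). I'll lower it.

Request:
send_rows --deltas '[[[0,0,0.02,0,0,0,-1],[0,0,0.03,0,0,0,-1],[0,0,0.03,0,0,0,-1],[0,0,0.025,0,0,0,-1],[0,0,0.012,0,0,0,-1],[0,0,0.007,0,0,0,-1],[0,0,0.002,0,0,0,-1],[0,0,0,0,0,0,-1],[0,0,0,0,0,0,-1]]]'

```text
time_s: 17.58
position: [0.487, 0.2801, 0.0424]
tool_rot: [[-0.125, 0.992, 0.001], [0.992, 0.125, 0.0], [0.0, 0.001, -1.0]]
ft_force: [-0.5, -0.5, -2.0]
grip_width: 0.0239
gripper_force: 35.0
```

Request:
send_rows --deltas '[[[0,0,0.002,0,0,0,-1],[0,0,0.001,0,0,0,-1],[0,0,0,0,0,0,-1],[0,0,0,0,0,0,-1]]]'

```text
time_s: 18.08
position: [0.4867, 0.28, 0.0388]
tool_rot: [[-0.125, 0.992, -0.0], [0.992, 0.125, 0.0], [0.0, -0.0, -1.0]]
ft_force: [0.3, -0.7, -2.4]
grip_width: 0.0234
gripper_force: 35.0
```

Request:
send_rows --deltas '[[[0,0,0.001,0,0,0,-1],[0,0,0.001,0,0,0,-1],[0,0,0,0,0,0,-1],[0,0,0,0,0,0,-1]]]'

```text
time_s: 18.58
position: [0.4867, 0.28, 0.0368]
tool_rot: [[-0.125, 0.992, 0.0], [0.992, 0.125, -0.0], [-0.0, 0.0, -1.0]]
ft_force: [0.2, 0.2, -0.8]
grip_width: 0.0235
gripper_force: 35.0
```

Request:
send_rows --deltas '[[[0,0,0.001,0,0,0,-1],[0,0,0.001,0,0,0,-1],[0,0,0,0,0,0,-1],[0,0,0,0,0,0,-1]]]'

```text
time_s: 19.08
position: [0.4867, 0.28, 0.0348]
tool_rot: [[-0.125, 0.992, 0.0], [0.992, 0.125, 0.0], [0.0, 0.0, -1.0]]
ft_force: [-0.2, -0.2, -2.8]
grip_width: 0.0237
gripper_force: 35.0
```

Request:
send_rows --deltas '[[[0,0,0.001,0,0,0,-1],[0,0,0,0,0,0,-1],[0,0,0,0,0,0,-1]]]'

```text
time_s: 19.45
position: [0.4868, 0.28, 0.034]
tool_rot: [[-0.125, 0.992, 0.0], [0.992, 0.125, 0.0], [0.0, 0.0, -1.0]]
ft_force: [-1.1, -0.9, 1.8]
grip_width: 0.0236
gripper_force: 35.4
```

Request:
send_rows --deltas '[[[0,0,0.0005,0,0,0,-1],[0,0,0,0,0,0,-1],[0,0,0,0,0,0,-1]]]'

```text
time_s: 19.82
position: [0.4868, 0.28, 0.034]
tool_rot: [[-0.125, 0.992, 0.001], [0.992, 0.125, 0.0], [0.0, 0.001, -1.0]]
ft_force: [-1.8, -0.6, 6.5]
grip_width: 0.0235
gripper_force: 36.3
```

The plane is seated, so I'll release it and rise.

Request:
send_rows --deltas '[[[0,0,0,0,0,0,-0.35],[0,0,0,0,0,0,-0.2],[0,0,0,0,0,0,0],[0,0,0,0,0,0,0.3],[0,0,0,0,0,0,0.3],[0,0,-0.01,0,0,0,0.3],[0,0,-0.03,0,0,0,0.3],[0,0,-0.04,0,0,0,0.3],[0,0,-0.05,0,0,0,0.3],[0,-0.05,-0.04,0,0,0,0.3],[0,-0.05,0,0,0,0,0.3],[0,0,0,0,0,0,0.3]]]'

```text
time_s: 21.32
position: [0.3859, 0.2674, 0.2036]
tool_rot: [[-0.126, 0.992, 0.0], [0.992, 0.126, 0.0], [0.0, 0.0, -1.0]]
ft_force: [0.0, 0.5, 0.9]
grip_width: 0.0557
gripper_force: 0.0
```

```bash
python3 - <<'E'
from h import *
plan([.486,.280,.2],97); lidup()
d=grab("scene"); P=cloud(d); q=P-[.486,.28,0]
k=(np.hypot(q[...,0],q[...,1])<.055)&(P[...,2]>.028)&(P[...,2]<.07)
print(np.median(P[k],0),cv2.minAreaRect((P[k][:,:2]*1000).astype(np.float32)),P[k][:,2].max())
cv2.imwrite("pics/c8.png",cv2.resize(d["image"][100:300,200:450],(750,600),interpolation=cv2.INTER_CUBIC)[:,:,::-1])
E
```

```text
t 21.325 pos [0.3859 0.2674 0.2036] xyaw 97.24 tz [ 0.  0. -1.] q [20.2 16.7 91.7  0.  71.6 13. ] ft [0.   0.5  0.85] w 0.05568774838848604 gf 0.0
tool shift [-1.000e-04  1.009e-01  3.600e-03] turn [ 0.0002 -0.0002  0.0042] | world shift [ 0.1001  0.0126 -0.0036]
lid-high pts 815 0.09817608093694323
[0.49013676 0.27855818 0.03880266] ((488.68865966796875, 277.01519775390625), (24.975025177001953, 40.11790084838867), 9.365278244018555) 0.055570746421447104
```

View pics/c8.png

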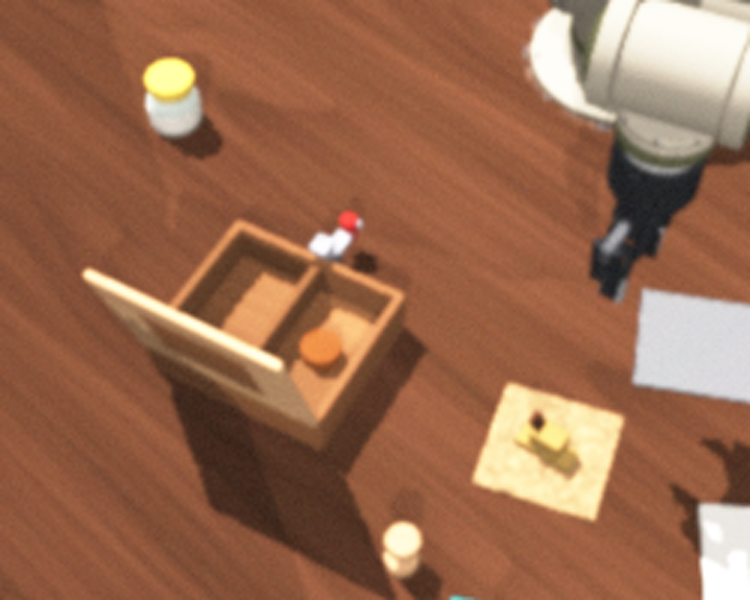

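The plane stands upright in the middle of the cork (548,440), the lid is open, the rosin is in place at (322,347), and the arm is clear.

```bash
python3 -c "
from h import *
print(env.close_job())"
```

```text
the job is handed in; nothing more can be done
None
```

The job is handed in at about 21 s of the 59 s allowed: the lid sprang open untouched, and the last picture shows the plane on its sole mid-mat with the rosin still in the case; the judge returned no verdict.

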